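# Lock the shaft of the vegetable cutter

### The job

The vegetable cutter has been stripped for cleaning and its shaft must be locked. With a fingertip, turn the slotted locking disc by its studs until its slot lines up with the lock bar, then gently push the bar by its upright tab through the slot until it is fully home in the keeper on the other side. Only push: do not grip, lift or carry the bar or anything else, leave the beets and the little pan where they are, and finish clear of everything.

Things in the scene. Friction and masses are not known exactly. Their poses are not given: they have to be found in the camera images.
- machine: Drive base of a vegetable cutter, fixed: metal box 360 x 170 mm, flat deck 70 mm above the table. Origin: on the table, straight under the disc's axis. x: level, along the guide, the way the bar is pushed; y: across; z: up. Box spans x -260..100, y -85..85 mm. On the deck along y = 0: guide, disc (centre x = 0), keeper; nothing else above the deck.
- guide_end (a point): Centre of the mouth of the bar's open-topped guide, on its floor, machine x = -52 mm. Axes as the machine's. The guide runs back to x = -242 mm (rear stop, 8 mm thick, 14 mm high); floor 5 mm above the deck; side cheeks 14 mm above the deck, inner faces at y = +-9.5, outer at +-16.5 mm.
- keeper (a point): Keeper: open-topped pocket beyond the disc that takes the bar's nose, machine x = 50 to 70 mm; cheeks 14 mm above the deck with inner faces at y = +-11 mm, outer +-18 mm; end wall at x = 70..78 mm, 20 mm high. This point: foot of the end wall's inner face, at the deck, y = 0.
- lock_disc: Steel disc on the vertical shaft, 92 mm across. Origin: on its axis at the deck; z up; x along the slot. Dark base plate (4 mm) and two bright half discs, tops 16 mm above the deck; between them a straight 22 mm slot right across, mouths bevelled 5 mm. Turns both ways without stops, stiff (0.08 N m), stays put. Either slot end may face the bar; starts 0.5 rad or more out of line.
- stud_a (a point): Top centre of one of two upright round finger studs on the disc, 12 mm in diameter, 34 mm from the disc's axis, square to the slot (this one at disc y = +34 mm), from 16 to 42 mm above the deck. Pushed sideways with about 2.5 N it turns the disc. Out of line by over 0.1 rad the disc blocks the bar; the bar's round nose corrects smaller errors.
- stud_b (a point): Top centre of the other, equal stud (disc y = -34 mm).
- lock_bar: Loose steel bar in the guide, 140 x 16 x 12 mm high, about 0.35 kg, nose rounded (8 mm radius). Origin: centre of its underside; x towards the nose (at +70 mm). Origin starts at machine x -160..-130 mm; x = 0 is fully home, nose on the keeper's end wall. Slides with 1 to 4 N, not held down. Upright tab at the tail: bar x -68..-58 mm, 34 mm wide, 12 to 44 mm above the underside.
- bar_tab (a point): Centre of the rear face of the bar's tab, the face to push on: 28 mm above the bar's underside, at bar x = -68 mm (its tail end is 2 mm farther back, below the tab).
- beet_a: Whole cooked golden beet standing on the table beside the machine, 68 mm across, 58 mm high. Origin: centre of its underside. Leave alone.
- beet_b: Smaller golden beet, 60 mm across, 50 mm high, beside the machine. Origin: centre of its underside. Leave alone.
- pan: Small empty stainless pan, 90 mm across, 55 mm high, on the table beyond the keeper end of the machine. Origin: centre of its underside. Leave alone.
Things that resemble listed ones, but are neither listed nor needed, are in the scene too. Leave any pink look-alike of the lock_bar alone.

How it is judged:
By the outcome, as a careful person would: the job done as asked, in the order asked, and still so for the second after the job is handed in, with the robot touching nothing.
It also fails if it takes over 48 s, if anything falls off the work surface, if the arm or the gripper's body presses on something with over 40 N, if the wrist force passes 120 N, or if a joint passes its speed limit or range.

### The arm

A 6-joint arm with a two-finger parallel gripper is mounted at the origin on the work surface. World frame = base frame: x ahead of the robot, y to its left, z up, the work surface at z = 0. Lengths are in m, angles in rad, forces in N, time in s.
With the tool pointing down it reaches from about 0.35 to 0.8 m from the base axis. Payload 7.3 kg.
Tool frame: the origin (TCP) lies between the finger pads; the fingertips stand 25 mm ahead of it and the grasp point (between the pads) lies 6 mm ahead of it (r.tip_extent is the distance from the TCP to the fingertips, in m); z points along the fingers, y is the direction in which the jaws open and shut (so a half turn about z gives the same grasp; the last joint's range is limited). The gripper opens to 85 mm and grips with 20 to 120 N. Pads are 22 mm wide; open, the fingers measure 114 mm over their backs; the gripper's body (76 mm by 85 mm) begins 54 mm behind the grasp point. The pads swing forward as they close: fully open they stand 13 mm farther back than shut.
Start: joints at [-1.274, 0.342, 1.524, -0, 1.275, -0.146], TCP at [0.225, -0.474, 0.256] pointing down, gripper open.
Joint ranges: [-2.53, 2.53], [-0.77, 2.02], [0.04, 2.7], [-1, 4.14], [0.28, 2.66], [-3.11, 3.11]. Speed limits (rad/s): [2.57, 2.57, 3.14, 3.14, 3.14, 3.14].

### API

Orientations are given as a unit quaternion [x, y, z, w].
In Python, from workcell import r, command_gripper, optics gives the robot as it stands. The module is installed in compiled form; this text tells all that it offers. Calls block until the motion is done:
- r.reach(position, orientation): joint-space move of the TCP to a pose.
- r.move_straight(position, orientation=None, speed=0.15, max_force=None): straight line of the TCP; orientation=None keeps the orientation; speed is the mean speed in m/s. With max_force (N) it stops when the force on the tool has changed by that much, and returns True; else False.
- r.movej(angles): joint-space move.
- command_gripper(opening, force=None): finger opening in m; force is the grip in N (None keeps the last); returns when the fingers have stopped.
- r.hold(seconds).
- r.solve_ik(position, orientation): joint angles nearest the present ones, or None.
- r.read_state(): the state.
- optics.get_image(name): name is "side" or "top" or "wrist"; returns (picture, depth): 420x560x3 uint8, red, green, blue; 420x560 float32, m along the optical axis (not along the pixel's ray), 0 where there is no reading.
- optics.camera_model(name): a dict with "K" (3x3 intrinsics, pixels), "R" (3x3) and "t" (3): a world point X has camera coordinates R X + t; the wrist camera has in their place "tool_from_camera" (4x4, takes a point from camera to tool coordinates, whose origin is the TCP and whose axes are the flange's). Camera axes: x right, y down, z forward; pixel columns grow to the right and rows downward; lengths in m; the calibration is good to about 2 mm. The wrist camera is an equidistant fisheye: a pixel r from the principal point sees the ray r / f radians off the axis. A picture is of the moment at which its call begins: read the wrist's pose just before it. camera_model takes no time and is no camera call.
A pose or a line that the arm cannot do raises r.PlanningError and nothing moves.
- r.finish_job(): hands the job in, once; it reports no verdict.
The state is a dict: "time_s": time; "joint_positions": joint angles; "dq": joint speeds; "tau": joint torques, N m; "eef_pos": TCP position; "eef_rot": TCP orientation; "contact_force": force on the tool from outside, world axes, zero at the start; "torque": the same for the moment, N m; "grip_width": finger opening in m.
Only numpy, scipy, OpenCV 4.12 (cv2) and the standard library are available. Lean on these libraries where they do the work, as an engineer would, in place of code of your own. Each camera call takes 0.05 s, during which the arm holds its last target. There are 200 camera calls.

## Working session

There is one attempt and no reset: what is moved stays moved. The work goes in short steps, each a Python script; the robot and the scene stay as the last script left them, time stands still between calls to the robot, and variables do not carry over. Pictures are saved under pics/ and viewed, about 8 in all and at most 12, crops included, and the job is handed in when it is done.

```bash
mkdir -p pics
python3 - <<'E'
from workcell import r, optics
import cv2,numpy as np,pickle
d={}
for n in("top","side"):
    p,z=optics.get_image(n); d[n]=(p,z,optics.camera_model(n)); cv2.imwrite(f"pics/{n}0.png",p[:,:,::-1])
    print(n,optics.camera_model(n))
pickle.dump(d,open("d0.pkl","wb"))
s=r.read_state();print(s["time_s"],s["eef_rot"],s["contact_force"],r.tip_extent)
E
```

```text
top {'K': array([[467.61474947,   0.        , 283.80733644],
       [  0.        , 467.61474947, 210.03629501],
       [  0.        ,   0.        ,   1.        ]]), 'R': array([[-0.02274786, -0.99973481, -0.00358434],
       [-0.9939021 ,  0.02300179, -0.10784034],
       [ 0.10789419,  0.00110934, -0.99416176]]), 't': array([-0.03367573,  0.55433932,  1.31017001])}
side {'K': array([[539.50787917,   0.        , 293.00386012],
       [  0.        , 539.50787917, 200.42252048],
       [  0.        ,   0.        ,   1.        ]]), 'R': array([[ 0.91248149, -0.40910783, -0.00288424],
       [-0.25617136, -0.56584402, -0.78370707],
       [ 0.31898867,  0.71585705, -0.6211239 ]]), 't': array([-0.53210619,  0.16262363,  1.53321837])}
0.1 [ 9.75592912e-01  2.19585902e-01 -4.02483087e-05 -7.06423614e-04] [ 0.16542536 -0.07410808 -0.80472171] 0.025
```

View pics/top0.png

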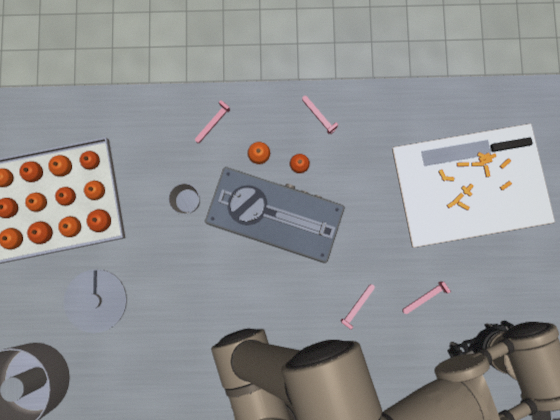

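View pics/side0.png

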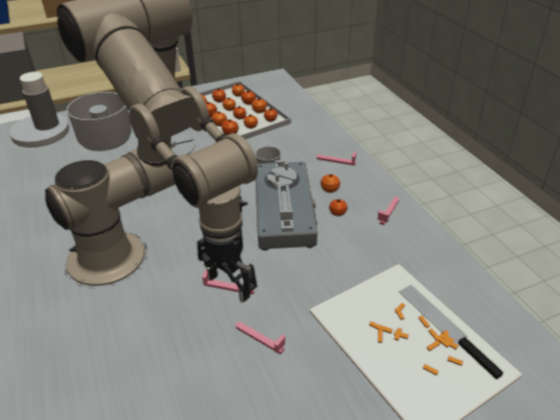

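Top view: the machine is centred near (275,215). The disc is at (247,205), the keeper on its left near (224,195), and the guide runs right to about (328,231). The bar must therefore be pushed image-left. Beets are at (259,152) and (299,162), the pan is at (184,198), and the pink bars are decoys.

```bash
cat > h.py <<'E'
import numpy as np,cv2
from scipy.spatial.transform import Rotation as Rot
def world(z,m):
    v,u=np.mgrid[:z.shape[0],:z.shape[1]]; K=m["K"]
    c=np.stack([(u-K[0,2])/K[0,0]*z,(v-K[1,2])/K[1,1]*z,z],-1)
    return (c-m["t"])@m["R"]
def cast(uv,m,h):
    uv=np.atleast_2d(uv).astype(float);K=m["K"]
    d=np.c_[(uv[:,0]-K[0,2])/K[0,0],(uv[:,1]-K[1,2])/K[1,1],np.ones(len(uv))]@m["R"]
    o=-m["R"].T@m["t"]
    return o+d*((h-o[2])/d[:,2])[:,None]
E
python3 - <<'E'
import pickle
from h import *
d=pickle.load(open("d0.pkl","rb"))
p,z,m=d["top"];W=world(z,m)
print("table z",np.median(W[100:140,220:300,2]))
roi=np.zeros(z.shape,bool);roi[160:270,195:355]=1
M=(roi&(W[...,2]>.045)&(W[...,2]<.16)).astype(np.uint8)
M=cv2.morphologyEx(M,cv2.MORPH_OPEN,np.ones((3,3)))
c=max(cv2.findContours(M,0,2)[0],key=cv2.contourArea)
xy=cast(c[:,0],m,.07)[:,:2].astype(np.float32)
R=cv2.minAreaRect(xy*1000);print(R,cv2.boxPoints(R))
print("deck z",np.median(W[...,2][M>0]))
for (a,b) in[(247,205),(224,195),(328,231)]:print(cast((a,b),m,.085))
g=cv2.resize(p[150:280,190:360],None,fx=4.5,fy=4.5,interpolation=cv2.INTER_CUBIC)
cv2.imwrite("pics/crop.png",g[:,:,::-1])
E
```

```text
table z -0.0003668288809545639
((541.383544921875, -20.793045043945312), (357.6407165527344, 178.03648376464844), 70.31519317626953) [[ 397.33267  -159.17773 ]
 [ 564.9647   -219.14853 ]
 [ 685.43445   117.591644]
 [ 517.80237   177.56244 ]]
deck z 0.07046596508052427
[[0.56371987 0.05447868 0.085     ]]
[[0.59296505 0.11752256 0.085     ]]
[[ 0.48703155 -0.16588555  0.085     ]]
```

View pics/crop.png

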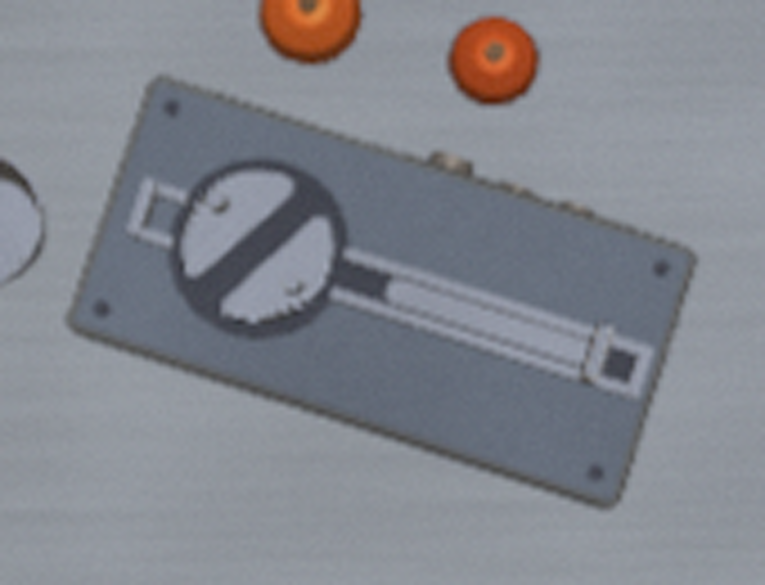

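Crop: the slot runs from (195,300) to (315,190), about 60° from the bar line, which runs from (620,365) to (155,210). The disc centre is at (260,248). The studs appear near (218,205) and (297,292), and the tab near (600,350). I'll take a wrist view from above for precision.

Run:
```python
from workcell import r, optics, command_gripper
import pickle
from h import *
command_gripper(0.0,20)
for yaw in(70.5,-109.5):
    q=(Rot.from_euler('z',yaw,degrees=True)*Rot.from_quat([1,0,0,0])).as_quat()
    print(yaw,[r.solve_ik(x,q) for x in([.54,-.02,.32],[.48,-.17,.13],[.56,.05,.13])])
q=(Rot.from_euler('z',70.5,degrees=True)*Rot.from_quat([1,0,0,0])).as_quat()
try: r.reach([.54,-.02,.34],q)
except r.PlanningError as e: print(e)
s=r.read_state();p,z=optics.get_image("wrist");m=optics.camera_model("wrist");print(s["time_s"],s["eef_pos"],s["grip_width"],m)
pickle.dump((s,p,z,m),open("w1.pkl","wb"));cv2.imwrite("pics/w1.png",p[:,:,::-1])
```

```text
70.5 [array([-1.78879984e-01,  3.30050109e-01,  1.36524656e+00, -4.44089210e-16,
        1.44629599e+00,  1.61459220e-01]), array([-4.90985443e-01,  4.54548734e-01,  1.73906675e+00, -4.44089210e-16,
        9.47977169e-01, -1.50646239e-01]), array([-4.72601401e-02,  5.36662468e-01,  1.58876587e+00, -4.44089210e-16,
        1.01616432e+00,  2.93079064e-01])]
-109.5 [array([-1.78879984e-01,  3.30050109e-01,  1.36524656e+00, -4.44089210e-16,
        1.44629599e+00, -2.98013343e+00]), array([-4.90985443e-01,  4.54548734e-01,  1.73906675e+00, -4.44089210e-16,
        9.47977169e-01,  2.99094641e+00]), array([-4.72601401e-02,  5.36662468e-01,  1.58876587e+00, -4.44089210e-16,
        1.01616432e+00, -2.84851359e+00])]
2.8833 [ 0.53992345 -0.0209107   0.33980363] -6.494406208753733e-05 {'K': array([[325.1922621 ,   0.        , 278.48179468],
       [  0.        , 325.1922621 , 205.47717875],
       [  0.        ,   0.        ,   1.        ]]), 'tool_from_camera': array([[ 8.17175226e-04, -9.56536777e-01, -2.91610572e-01,
         7.56409637e-02],
       [ 9.99999599e-01,  8.88565048e-04, -1.12376754e-04,
        -6.31850095e-04],
       [ 3.66607460e-04, -2.91610363e-01,  9.56537120e-01,
        -1.16319347e-01],
       [ 0.00000000e+00,  0.00000000e+00,  0.00000000e+00,
         1.00000000e+00]])}
```

View pics/w1.png

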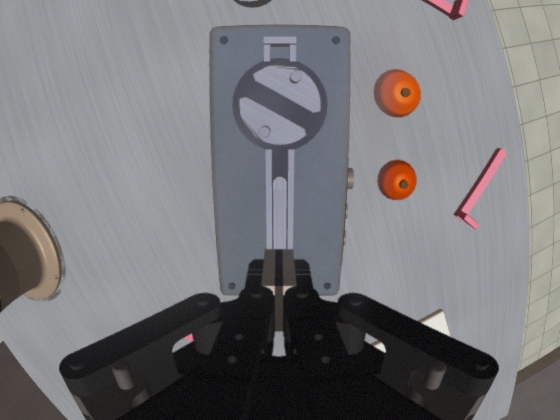

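Wrist view: studs are at about (295,75) and (264,131), the disc at (280,105), the bar nose at (280,178) and the keeper at (280,45). The deck bolts are at (224,40), (335,40), (232,286) and (328,286).

```bash
cat >> h.py <<'E'
def wcast(uv,s,m,h):
    uv=np.atleast_2d(uv).astype(float);K=m["K"]
    e=np.c_[(uv[:,0]-K[0,2])/K[0,0],(uv[:,1]-K[1,2])/K[1,1]];t=np.linalg.norm(e,axis=1)
    d=np.c_[e*(np.sin(t)/t)[:,None],np.cos(t)]
    T=m["tool_from_camera"];Rw=Rot.from_quat(s["eef_rot"])
    d=Rw.apply(d@T[:3,:3].T);o=Rw.apply(T[:3,3])+s["eef_pos"]
    return o+d*((h-o[2])/d[:,2])[:,None]
def disc(s,p,m):
    "ring of the dark base plate -> centre; bright halves -> slot"
    g=cv2.cvtColor(p,cv2.COLOR_RGB2GRAY); return g
E
python3 - <<'E'
import pickle
from h import *
s,p,z,m=pickle.load(open("w1.pkl","rb"))
B=wcast([(224,40),(335,40),(232,286),(328,286)],s,m,.07)[:,:2]
mid=(B[0]+B[1])/2,(B[2]+B[3])/2
ang=lambda v:np.degrees(np.arctan2(v[1],v[0]))
print("bolts",B,"axis",ang(mid[0]-mid[1]),"sides",ang(B[0]-B[2]),ang(B[1]-B[3]),"ctr",B.mean(0))
S=wcast([(295,76),(264,131)],s,m,.112)[:,:2]
print("studs",S,"ctr",S.mean(0),"dist",np.linalg.norm(S[0]-S[1]),"ang",ang(S[1]-S[0]))
g=cv2.cvtColor(p,cv2.COLOR_RGB2GRAY)
print(g[105,200:360:4]);
M=np.zeros_like(g);cv2.circle(M,(280,105),52,255,-1)
D=((g<85)&(M>0)).astype(np.uint8)
c=max(cv2.findContours(cv2.morphologyEx(D,cv2.MORPH_CLOSE,np.ones((15,15))),0,1)[0],key=cv2.contourArea)
h=cv2.convexHull(c)[:,0]
P=wcast(h,s,m,.074)[:,:2].astype(np.float32);print("disc",cv2.minEnclosingCircle(P),cv2.fitEllipse(P))
print("nose",wcast([(280,177)],s,m,.087))
cv2.imwrite("pics/w1c.png",cv2.resize(p[20:300,190:370],None,fx=3,fy=2.1)[:,:,::-1])
d=pickle.load(open("d0.pkl","rb"))["top"]
for a,b in[(596,345),(613,335),(590,375)]:print("tab",cast((190+a/4.5,150+b/4.5),d[2],.119))
E
```

```text
bolts [[ 0.53271993  0.15236358]
 [ 0.65557279  0.10890397]
 [ 0.42548767 -0.14869547]
 [ 0.55073376 -0.19320897]] axis 70.62866225909107 sides 70.39494104279186 70.8622369990165 ctr [ 0.54112854 -0.02015922]
studs [[0.59245916 0.07821518]
 [0.54242985 0.03398066]] ctr [0.56744451 0.05609792] dist 0.06678041874190284 ang -138.51778197647988
[153 156 152 100 113 110 113 112  92  81 146 156 153 151 152 145  89  88
  85  83  83  83  81  77  73 116 150 154 154 154 122  76 113 115 115 114
 118 113 152 149]
disc ((0.5673648118972778, 0.05175532028079033), 0.05872097611427307) ((0.5669717788696289, 0.054200589656829834), (0.10741960257291794, 0.11447986215353012), 158.83287048339844)
nose [[ 0.54002354 -0.0235722   0.087     ]]
tab [[ 0.49683556 -0.14833812  0.119     ]]
tab [[ 0.502534   -0.15858581  0.119     ]]
tab [[ 0.47916298 -0.14423247  0.119     ]]
```

View pics/w1c.png

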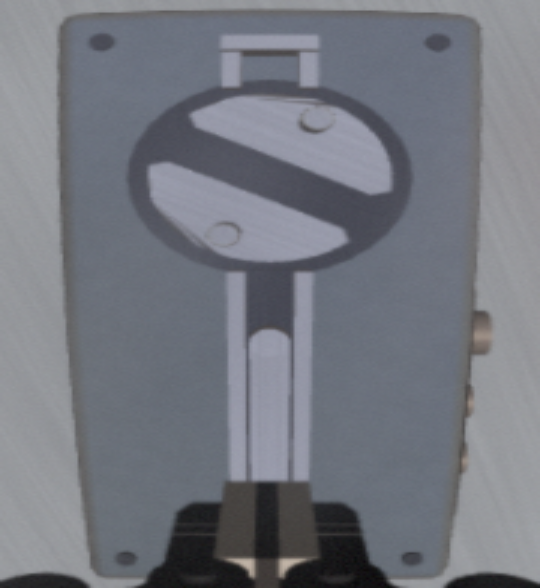

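```bash
cat >> h.py <<'E'
C=np.array([.567,.0557]);A=70.6
def mw(x,y,z):  # machine mm (z above deck, of the fingertip) -> world TCP
    a=np.radians(A);return np.array([C[0]+(x*np.cos(a)-y*np.sin(a))/1e3,C[1]+(x*np.sin(a)+y*np.cos(a))/1e3,.07+.025+z/1e3])
def quat(deg): return (Rot.from_euler('z',A+deg,degrees=True)*Rot.from_quat([1,0,0,0])).as_quat()
def snap(r,optics,name,pos=(-60,0,.345-.095)):
    import pickle
    s=r.read_state();p,z=optics.get_image("wrist");m=optics.camera_model("wrist")
    pickle.dump((s,p,z,m),open(name+".pkl","wb"));cv2.imwrite(f"pics/{name}.png",cv2.resize(p[20:300,190:370],None,fx=3,fy=2.1)[:,:,::-1])
E
python3 - <<'E'
from workcell import r, optics
from h import *
q=quat(30);n=np.array([np.cos(np.pi/6),.5])
def tcp(th,off,z=22):
    th=np.radians(th);c=34*np.array([np.cos(th),np.sin(th)])-off*n;return mw(*c,z)
r.reach(tcp(151,32,80),q)
print(r.move_straight(tcp(151,32),speed=.1,max_force=8))
f0=r.read_state()["contact_force"]
for th in [151,143,135,127,119,111,103,96,91]:
    hit=r.move_straight(tcp(th,17),speed=.04,max_force=25)
    s=r.read_state();print(th,hit,np.round(s["contact_force"]-f0,1),round(s["time_s"],2))
    if hit:break
r.move_straight(tcp(91,32),speed=.1);r.move_straight(tcp(91,32,80),speed=.2)
r.reach(mw(-80,0,250),quat(0))
snap(r,optics,"w2");print(r.read_state()["time_s"])
E
```

```text
False
151 False [-0.7  0.2  0.2] 4.9
143 False [-1.1 -0.7  0.3] 5.17
135 False [-0.7 -0.6  0.1] 5.43
127 False [-0.   0.2 -0.4] 5.7
119 False [-0.1 -0.2 -0.4] 5.97
111 False [ 0.4 -0.4 -1.1] 6.23
103 False [-0.1 -1.2 -0.1] 6.5
96 False [-0.9  0.3  0.1] 6.75
91 False [-0.6  0.6  0.9] 7.0
8.5333
```

View pics/w2.png

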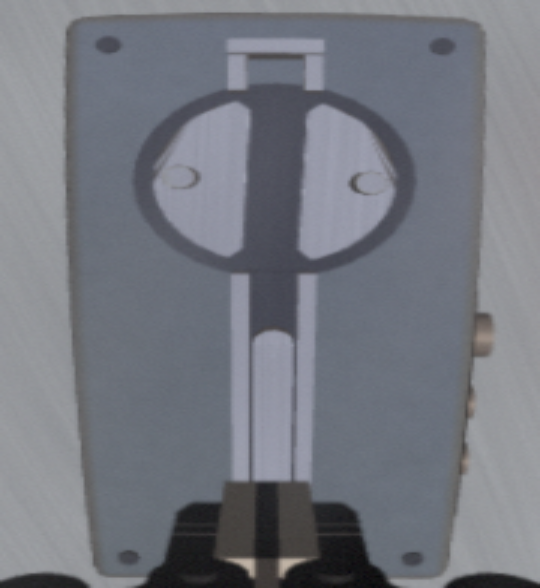

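The disc has turned and the slot is nearly in line. Studs in the crop are at (181,177) and (372,183), and the bar has not moved. Next I'll measure the residual angle.

Run:
```python
import pickle
from h import *
s,p,z,m=pickle.load(open("w2.pkl","rb"))
f=lambda L:np.array(L,float)/[3,2.1]+[190,20]
ang=lambda v:np.degrees(np.arctan2(v[1],v[0]))
S=wcast(f([(183,177),(371,183)]),s,m,.112)[:,:2];print("stud",ang(S[0]-S[1])-90,S.mean(0))
B=wcast(f([(108,45),(441,46),(128,558),(411,559)]),s,m,.07)[:,:2]
print("axis",ang(B[0]-B[2]),ang(B[1]-B[3]),"cross",ang(B[0]-B[1])-90,ang(B[2]-B[3])-90,"ctr",B.mean(0)+.08*np.array([np.cos(np.radians(A)),np.sin(np.radians(A))]))
# slot edges at half-disc tops, dark between bright
g=cv2.GaussianBlur(cv2.cvtColor(p,cv2.COLOR_RGB2GRAY),(3,3),0).astype(float);L=[];Rr=[]
for v in range(78,132,3):
    row=g[v];d=np.diff(row)
    l=265+np.argmin(d[265:281]);q=281+np.argmax(d[281:300]);L.append((l+.5,v));Rr.append((q+.5,v))
for E in(L,Rr):
    P=wcast(E,s,m,.086)[:,:2].astype(np.float32);vx=cv2.fitLine(P,cv2.DIST_HUBER,0,.01,.01).ravel();print("edge",ang(vx[:2])%180,np.std((P-vx[2:])@[-vx[1],vx[0]])*1e3)
gl=[]
for v in range(152,176,2):
    d=np.diff(g[v]);gl.append((265+np.argmax(np.abs(d[265:275])),v))
print("nose",((wcast(f([(273,330)]),s,m,.087)[0,:2]-C)))
```

```text
stud 68.22362882599853 [0.5685688  0.05495123]
axis 70.41024625272476 70.46082178613723 cross 70.61067946546561 70.49125672340523 ctr [0.56728789 0.05527124]
edge 68.23521 0.31366366
edge 68.390686 0.33753574
nose [-0.02696146 -0.07863114]
```

The slot is 2.2° (0.04 rad) off the axis. That is within tolerance and leaves about 1.3 mm of free clearance. Pushing the bar.

Run:
```python
from workcell import r, optics
from h import *
q=quat(0)
r.reach(mw(-246,0,90),q)
print(r.move_straight(mw(-246,0,25),speed=.1,max_force=6))
f0=r.read_state()["contact_force"]
ax=mw(1000,0,0)-mw(0,0,0);ax/=np.linalg.norm(ax)
def go(x,v,F):
    hit=r.move_straight(mw(x,0,25),speed=v,max_force=F);s=r.read_state()
    d=s["eef_pos"][:2]-C
    print(x,hit,"x",round(d@ax[:2]*1e3,1),"F",round((s["contact_force"]-f0)@ax,1),round(s["time_s"],2));return hit
hit=go(-228,.04,8)
for x in(-180,-150,-120,-90):
    if hit:break
    hit=go(x,.04,10)
if not hit: go(-74,.015,8)
snap(r,optics,"w3")
```

```text
False
-228 False x -227.6 F -0.5 10.85
-180 False x -180.0 F -0.7 12.2
-150 False x -149.7 F -0.4 13.1
-120 False x -119.7 F -0.2 14.0
-90 False x -89.7 F -0.0 14.9
-74 True x -79.6 F -2.3 15.64
```

Contact came at TCP x = -79.6 mm, against about -79 expected for fully home. Backing off to look.

Run:
```python
from workcell import r, optics
from h import *
r.move_straight(mw(-105,0,25),speed=.08);r.move_straight(mw(-105,0,120),speed=.15)
r.reach(mw(-140,0,250),quat(0));snap(r,optics,"w4")
p,_=optics.get_image("top");cv2.imwrite("pics/top4.png",cv2.resize(p[150:280,190:360],None,fx=4.5,fy=4.5)[:,:,::-1]);print(r.read_state()["time_s"])
```

```text
17.6333
```

View pics/w4.png

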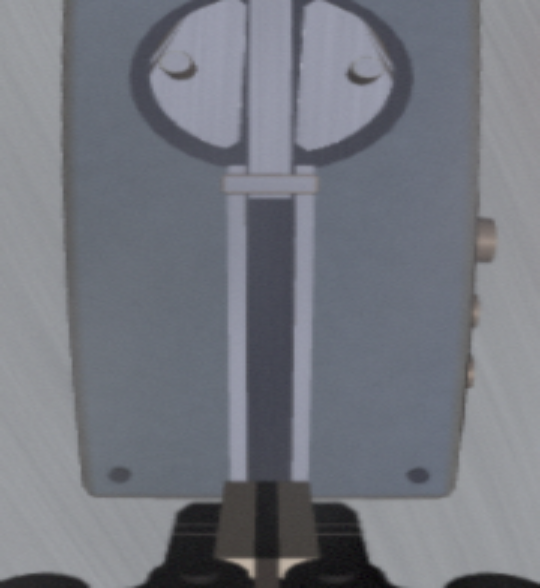

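The bar is through the slot, with its tab at crop (270,184) and the guide empty behind it. The nose lies above this crop, so I'll view that part of the same picture.

Run:
```python
import pickle
from h import *
s,p,z,m=pickle.load(open("w4.pkl","rb"))
cv2.imwrite("pics/w4b.png",cv2.resize(p[0:60,235:325],None,fx=8,fy=8,interpolation=cv2.INTER_CUBIC)[:,:,::-1])
a=np.radians(A);R=np.array([[np.cos(a),np.sin(a)],[-np.sin(a),np.cos(a)]])
f=lambda L:np.array(L,float)/[3,2.1]+[190,20]
print("tab rear top edge",R@(wcast(f([(270,193)]),s,m,.119)[0,:2]-C)*1e3,"bar tail",R@(wcast(f([(270,198)]),s,m,.087)[0,:2]-C)*1e3)
```

```text
tab rear top edge [-67.24603504  -0.34668933] bar tail [-70.23952173  -0.44393296]
```

View pics/w4b.png

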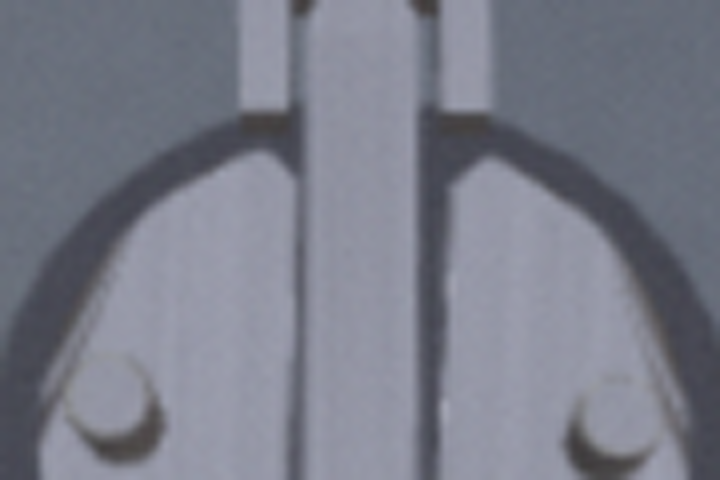

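The tail measures x = -70.2 mm, where -70 is home. The nose shoulders start at the top edge of the picture, so I'll take one direct look at the nose in the keeper.

Run:
```python
from workcell import r, optics
from h import *
r.reach(mw(-35,0,190),quat(0));r.hold(.2)
s=r.read_state();p,_=optics.get_image("wrist");m=optics.camera_model("wrist")
import pickle;pickle.dump((s,p,m),open("w5.pkl","wb"))
uv=(283,60)
cv2.imwrite("pics/w5.png",cv2.resize(p[0:210,190:370],None,fx=4,fy=2.8)[:,:,::-1]);print(s["time_s"])
```

```text
18.3833
```

View pics/w5.png

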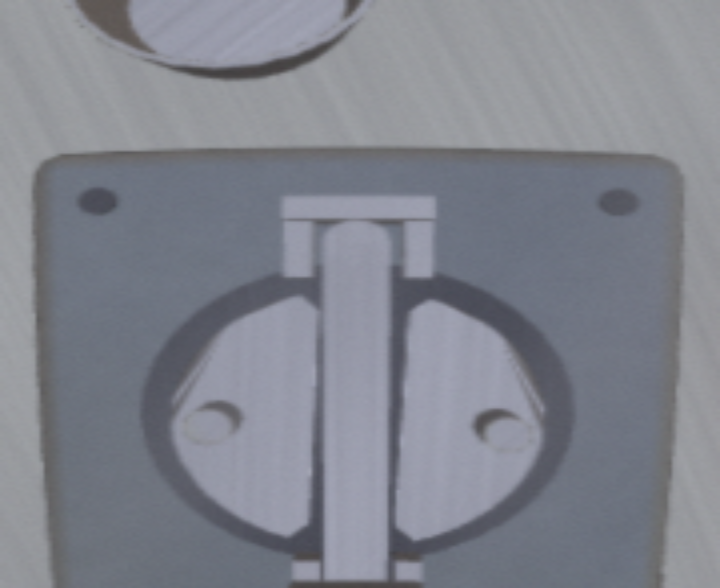

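View pics/top4.png

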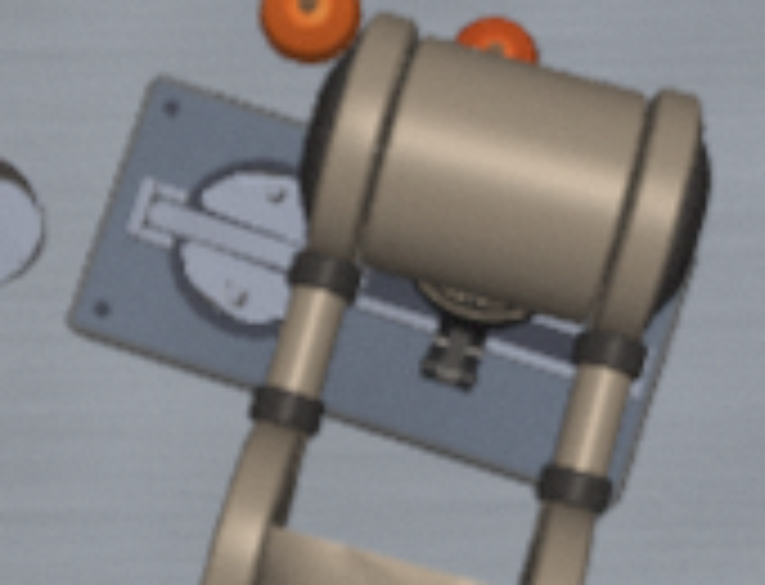

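The nose, at (357,219), meets the keeper's end wall, whose lower edge is also at row 219. The bar is through the slot, and the beets and pan are where they were. I'll raise the tool and hand in.

Run:
```python
from workcell import r
from h import *
r.reach(mw(-80,0,250),quat(0));r.hold(.3);s=r.read_state();print(s["time_s"],s["contact_force"],s["eef_pos"]);r.finish_job()
```

```text
19.1333 [-0.45412561  0.1883913   0.308968  ] [ 0.54027012 -0.01928415  0.34405315]
the job is handed in; nothing more can be done
```

The shaft is locked: the bar is through the disc's slot and fully home in the keeper, and the job was handed in at 19.1 s of the 48 s allowed. I only pushed, with the fingers shut.

- **Disc:** I turned it about 62° by one stud. The wrist camera then put the slot 2.2° (0.04 rad) past the bar's line, within the 0.1 rad allowed, so I left it at that.
- **Bar:** I pushed it by the tab with the force stop set at 10 N or less. It stopped by contact at tool x = -79.6 mm, against about -79 mm expected for fully home.
- **Last checks:**
  - The tail measured x = -70.2 mm (home is -70) and the tab's rear face -67.2 mm (home is -68), both within the roughly 2 mm camera calibration.
  - The last close view shows the nose on the end wall.
  - The beets and the pan look unmoved, though the arm partly hid the smaller beet and only part of the pan was in view.
  - The tool finished about 0.2 m above the tab, with no contact force beyond noise.
- **Disagreement:** The logged force at the final stop was only 2.3 N although the 8 N limit had tripped. I relied on the position and the pictures instead.

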